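Probe the contact of a battery pack stood on end

TASK

Stand the flat battery pack that lies on the desk upright on its plain end, so that the end with the contacts faces up, and let go of it. Then take the spring-tipped test probe out of its stand, hold it upright, and press its point lightly on the round contact on top of the free-standing pack, so that the sprung tip is pushed in about half-way and never hard against its stop. Finish while holding the probe still there, and leave the marker, phone, pen box and circuit board alone.

Things in the scene. Friction and masses are not known exactly. Their poses are not given: they have to be found in the camera images.
- pack_center (a point): centre of the battery pack, a loose grey slab 96 x 52 x 28 mm (along its x, y, z), 0.3 kg, lying flat on the desk at the start with a blank label up (z up). The +x end has the contacts; the -x end is plain and flat. Stood on the plain end, x points up, the centre is 48 mm and the top 96 mm above the desk.
- pack_contact (a point): centre of the face of the round brass contact (14 mm across, 1 mm proud) on the pack's +x end: 49 mm along x and 12 mm along +y from the pack's centre. 12 mm towards -y from the end's middle is a dark slot-shaped contact 16 x 5 mm, not the one wanted. Axes as the pack's.
- stand: fixed aluminium stand on the desk (origin under its centre, z up): a shelf 60 x 150 mm (x, y), 20 mm thick, top 80 mm above the desk, with two 18 mm holes at y = -40 and +40 mm; the probe hangs in one, a marker in the other (either way round).
- probe_grip (a point): middle of the test probe's square handle (loose, 80 g): 18 x 18 mm, 85 long along z (z up to the blunt top; sides along x, y, within 0.1 rad of the stand's). Below this point: 26 mm wide collar 42 to 47.5 mm (its underside rests on the stand), end of the 13 mm round nose 79.5, point of the tip 107.5 mm when not pressed. Lift it 60 mm or more straight up to clear the hole.
- probe_point (a point): the very point of the probe's sprung brass tip (a 6 mm ball end); z along the probe towards its handle.
- probe_tip (a joint): how far the sprung tip is pushed into the probe, m: 0 free, 0.012 at its stop; needs about 0.3 N to start and 0.3 N more per mm (about 2 N half-way).
- marker_center (a point): middle of the 23 mm wide, 45 mm long dark cap (standing up from the stand top) of the marker hanging in the stand's other hole (bystander); z up.
- phone: black phone lying flat, 72 x 146 x 11 mm (bystander); origin under its centre.
- pen_box: flat box of pens, 55 x 165 x 22 mm (bystander); origin under its centre.
- board: green circuit board on four feet, 85 x 110 mm, 22 mm high (bystander); origin under its centre.
Not all that is in view belongs to the job. Leave any pink look-alike of the part that bears probe_grip alone.

How it is judged:
By the outcome, as a careful person would: the job done as asked, in the order asked, and still so for the second after the job is handed in, while the arm keeps its last pose, push and grip.
It also fails if it takes over 72 s, if anything falls off the work surface, if the arm or the gripper's body presses on something with over 40 N, if the wrist force passes 120 N, or if a joint passes its speed limit or range.

ROBOT

A 6-joint arm with a two-finger parallel gripper is mounted at the origin on the work surface. World frame = base frame: x ahead of the robot, y to its left, z up, the work surface at z = 0. Lengths are in m, angles in rad, forces in N, time in s.
With the tool pointing down it reaches from about 0.275 to 0.725 m from the base axis. Payload 5.6 kg.
Tool frame: the origin (TCP) lies midway between the tips of the shut fingers; the grasp point (between the pads) lies 19 mm behind it; z points along the fingers, y is the line along which they close (so a half turn about z gives the same grasp; the last joint's range is limited). The gripper opens to 85 mm and grips with 20 to 120 N. Pads are 22 mm wide; open, the fingers measure 114 mm over their backs; the gripper's body (76 mm by 85 mm) begins 54 mm behind the grasp point. The pads swing forward as they close: fully open they stand 13 mm farther back than shut.
Start: joints at [-0.883, 0.255, 0.108, 0, -1.424, -0.285], TCP at [0.216, -0.506, 0.195] pointing down, gripper open.
Joint ranges: [-2.95, 2.95], [-1.21, 1.97], [-1.09, 1.5], [-2.87, 1.71], [-2.94, -0.07], [-3.05, 3.05]. Speed limits (rad/s): [2.57, 2.57, 3.14, 3.14, 3.14, 3.14].

INTERFACE

Orientations are given as a rotation vector (axis times angle).
In Python, from cell import arm, imaging gives the robot as it stands. The module is installed in compiled form; this text tells all that it offers.
- The arm moves only by the shell command python3 -m creep 'ROWS'. ROWS is JSON, a list of rows, each a list of 3 entries, a list of its own where there are three numbers: the turn, a rotation vector about the tool's x, y, z in degrees, then the shift along the tool's x, y, z in m, then the opening, from 0 (shut) to 1 (fully open). In form: [[[ax, ay, az], [tx, ty, tz], gripper], ...]. A call has 1 to 5 rows; each row is the pose to reach, as a shift and turn from the pose commanded when the call began, along the tool's axes at that moment; what a row does not reach only later rows make up. A row lasts 1/8 s, in which the tool goes at most 62.5 mm and 10.7 degrees, less where a joint would pass 70% of its speed; a pose out of reach is approached as far as the arm can. A call with a gripper value outside its range is refused whole. The fingers move at their own pace and stop on an object; the grip force is fixed at half the most. Time passes only in rows, so rows that repeat a pose let the fingers close. It gives the time, the measured TCP pose, the force, the opening and the grip force at its end, in the units of the state.
- arm.get_state(): the state, without advancing time (a new reading comes with each control period).
- imaging.read_camera(name): name is "side" or "top"; returns a dict with "color" (384x512x3 uint8, blue, green, red), "K" (3x3 intrinsics, pixels), "R" (3x3) and "t" (3): a world point X has camera coordinates R X + t. Camera axes: x right, y down, z forward; pixel columns grow to the right and rows downward; lengths in m; the calibration is good to about 2 mm. A picture is of the moment at which its call begins. There is no depth.
- arm.close_job(): hands the job in; it is judged then, once.
The state is a dict: "clock": time; "joint_positions": joint angles; "qd": joint speeds; "tau": joint torques, N m; "eef_pos": TCP position; "ee_rot": TCP orientation; "ft_force": force on the tool from outside, world axes, zero at the start; "wrist_torque": the same for the moment, N m; "opening": finger opening in m; "grip_force": force on a finger pad.
Only numpy, scipy, OpenCV 4.12 (cv2) and the standard library are available. Lean on these libraries where they do the work, as an engineer would, in place of code of your own. Each camera call takes 0.05 s, during which the arm holds its last target. There are 200 camera calls.

## Working session

There is one attempt and no reset: what is moved stays moved. The work goes in short steps, Python scripts to look and compute and a shell command to move; the robot and the scene stay as the last step left them, time stands still between calls to the robot, and variables do not carry over. Pictures are saved under pics/ and viewed, at most 10 in all, crops included, and the job is handed in when it is done.

```bash
mkdir -p pics
python3 - <<'E'
from cell import arm, imaging
import cv2, numpy as np, pickle
s=arm.get_state(); print({k:np.round(v,3) for k,v in s.items()})
for n in("side","top"):
    d=imaging.read_camera(n); pickle.dump(d,open(f'{n}0.pkl','wb')); cv2.imwrite(f'pics/{n}0.png',d['color']); 
    print(n,d['K'],(-d['R'].T@d['t']).round(3),d['R'].round(3))
a=cv2.imread('pics/side0.png');b=cv2.imread('pics/top0.png')
cv2.imwrite('pics/side0b.png',cv2.resize(a,(800,600)));cv2.imwrite('pics/top0b.png',cv2.resize(b,(800,600)))
E
```

```text
{'clock': np.float64(0.0), 'joint_positions': array([-0.883,  0.256,  0.107, -0.   , -1.424, -0.285]), 'qd': array([ 0.001,  0.001, -0.001,  0.002, -0.001,  0.   ]), 'tau': array([-1.0000e-03, -3.8663e+01,  2.3794e+01,  5.3650e+00, -6.0000e-03,
       -0.0000e+00]), 'eef_pos': array([ 0.215, -0.505,  0.194]), 'ee_rot': array([ 6.280e-01, -3.078e+00, -3.000e-03]), 'ft_force': array([ 0.093,  0.411, -0.161]), 'wrist_torque': array([-0.041,  0.018,  0.043]), 'grip_force': np.float64(0.0), 'opening': np.float64(0.085)}
side [[400.17827182   0.         244.89764504]
 [  0.         400.17827182 187.7846885 ]
 [  0.           0.           1.        ]] [ 0.507 -0.629  0.783] [[ 0.99  -0.139  0.019]
 [-0.086 -0.713 -0.695]
 [ 0.11   0.687 -0.718]]
top [[375.9420852    0.         256.4532189 ]
 [  0.         375.9420852  191.02786615]
 [  0.           0.           1.        ]] [0.556 0.004 1.046] [[ 0.028 -1.    -0.005]
 [-0.998 -0.028 -0.049]
 [ 0.049  0.007 -0.999]]
```

View pics/side0b.png

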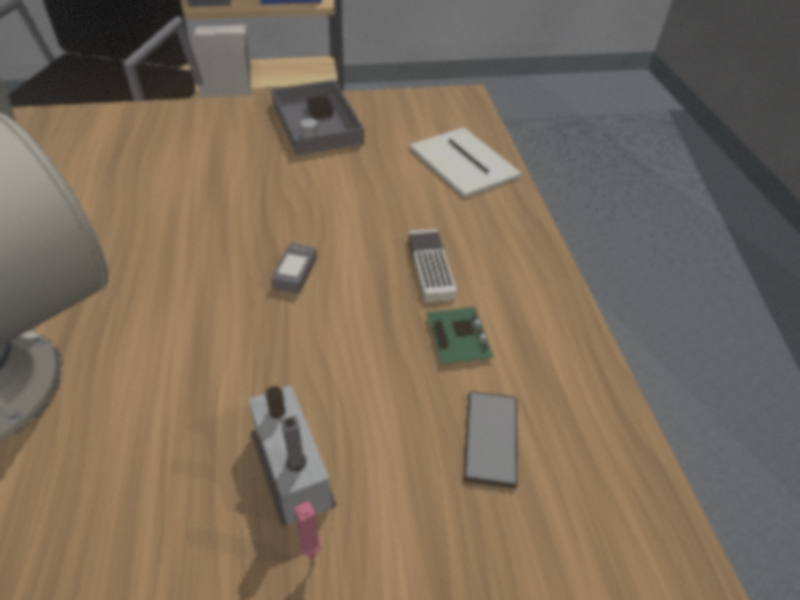

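View pics/top0b.png

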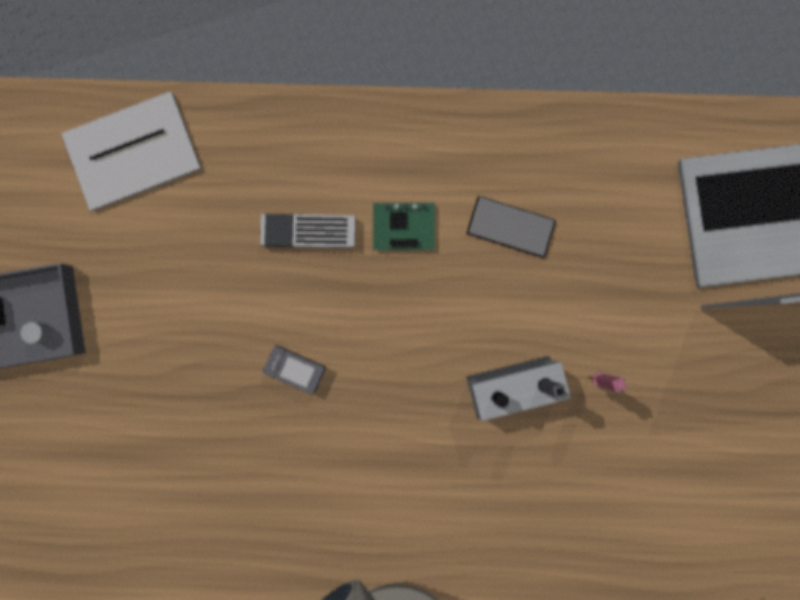

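The side view shows the pack at (295,268), the stand at (290,450), the probe at (293,445), the marker cap at (275,402) and the pink decoy at (307,530). In the top view the pack is at (295,370), the probe at (551,387), the marker at (500,399) and the decoy at (610,382).

Possible look-alikes, top view:
- **Probe:** grey handle (551,387), marker (500,399) or pink decoy (610,382). I choose the grey handle.
- **Pack:** grey slab with label (295,370), phone (511,226) or pen box (308,231). I choose the slab.

I'll check these in close crops.

Run:
```python
import pickle,cv2,numpy as np
t=pickle.load(open('top0.pkl','rb'))['color'];s=pickle.load(open('side0.pkl','rb'))['color']
def c(im,x,y,w,h,k=None): return cv2.resize(im[y:y+h,x:x+w],(400,300),interpolation=cv2.INTER_CUBIC)
# each crop: top-left, scale
A=c(t,160,210,60,45);B=c(t,295,220,80,60);C=c(s,160,145,60,45);D=c(s,150,240,80,60)
D=cv2.resize(s[240:360,150:230],(200,300),interpolation=cv2.INTER_CUBIC);D=np.hstack([D,np.zeros((300,200,3),np.uint8)])
cv2.imwrite('pics/crop1.png',np.vstack([np.hstack([A,B]),np.hstack([C,D])]))
```

```text
(no output)
```

View pics/crop1.png

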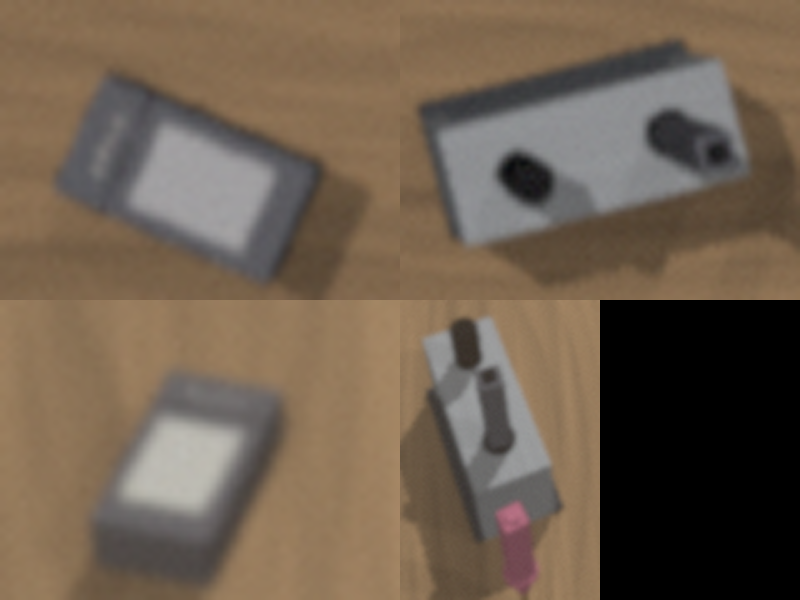

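The top crop shows the pack corners at (110,72), (320,165), (270,285) and (60,185). The seam and text end is at upper left, and the end face nearest the side camera is plain, so +x points to upper left. The probe is the grey handle with a square top at crop (310,150), and the marker cap is at (525,178).

```bash
cat > h.py <<'E'
import numpy as np,pickle,cv2
from scipy.spatial.transform import Rotation as Ro
def ray(d,uv):
    v=d['R'].T@np.linalg.inv(d['K'])@[uv[0],uv[1],1]; return -d['R'].T@d['t'],v
def atz(d,uv,z):
    c,v=ray(d,uv); return c+v*(z-c[2])/v[2]
def tri(d1,u1,d2,u2):
    c1,v1=ray(d1,u1);c2,v2=ray(d2,u2);a=np.linalg.lstsq(np.c_[v1,-v2],c2-c1,rcond=None)[0]
    p,q=c1+a[0]*v1,c2+a[1]*v2; return (p+q)/2,np.linalg.norm(p-q)
def proj(d,X):
    x=d['R']@X+d['t']; x=d['K']@x; return x[:2]/x[2]
def rel(pos,R):
    """turn (deg) and shift from the measured pose to TCP pose (pos,R)"""
    from cell import arm
    s=arm.get_state(); R0=Ro.from_rotvec(s['ee_rot']); 
    print('turn',(R0.inv()*R).as_rotvec(degrees=True).round(1),'shift',R0.inv().apply(pos-s['eef_pos']).round(4))
def tool(z,y):
    z=np.array(z)/np.linalg.norm(z);y=np.array(y)-np.dot(y,z)*z;y/=np.linalg.norm(y)
    return Ro.from_matrix(np.c_[np.cross(y,z),y,z])
E
python3 - <<'E'
from h import *
t=pickle.load(open('top0.pkl','rb'));s=pickle.load(open('side0.pkl','rb'))
f=lambda p,x0,y0,k:(x0+(p[0]+.5)/k-.5,y0+(p[1]+.5)/k-.5)
A=[f(p,160,210,6.667) for p in[(110,72),(320,165),(270,285),(60,185)]]
P=np.array([atz(t,a,.028) for a in A]);print(P.round(4));print([np.linalg.norm(P[i]-P[i-1]).round(4) for i in range(4)],P.mean(0))
C=[f(p,160,145,6.667) for p in[(170,72),(283,100),(213,248),(97,222)]]
P2=np.array([atz(s,a,.028) for a in C]);print('side',P2.round(4),P2.mean(0),[np.linalg.norm(P2[i]-P2[i-1]).round(4) for i in range(4)])
S=np.array([atz(t,f(p,295,220,5),.08) for p in[(40,128),(320,60),(348,172),(62,242)]]);print('stand',S.round(4),S.mean(0),[np.linalg.norm(S[i]-S[i-1]).round(4) for i in range(4)])
print('handle top',tri(t,f((310,150),295,220,5),s,f((88,75),150,240,2.5)), atz(t,f((310,150),295,220,5),.17),atz(s,f((88,75),150,240,2.5),.17))
print('marker',atz(t,f((122,180),295,220,5),.125))
d=S[0]-S[1]+S[3]-S[2];d/=np.linalg.norm(d);print('hole',S.mean(0)-.04*d,S.mean(0)+.04*d,'y dir',d)
E
```

```text
[[0.5202 0.2259 0.028 ]
 [0.4851 0.1394 0.028 ]
 [0.4363 0.1579 0.028 ]
 [0.474  0.2444 0.028 ]]
[np.float64(0.0497), np.float64(0.0934), np.float64(0.0522), np.float64(0.0944)] [0.47889955 0.19190526 0.028     ]
side [[0.4718 0.2407 0.028 ]
 [0.5183 0.2173 0.028 ]
 [0.4849 0.1325 0.028 ]
 [0.4395 0.1528 0.028 ]] [0.47860921 0.18580468 0.028     ] [np.float64(0.0936), np.float64(0.0521), np.float64(0.0911), np.float64(0.0498)]
stand [[ 0.4679 -0.1112  0.08  ]
 [ 0.5065 -0.2535  0.08  ]
 [ 0.4501 -0.2686  0.08  ]
 [ 0.4105 -0.1237  0.08  ]] [ 0.45876896 -0.18924023  0.08      ] [np.float64(0.0587), np.float64(0.1474), np.float64(0.0584), np.float64(0.1502)]
handle top (array([ 0.46790729, -0.22682203,  0.16489484]), np.float64(0.002251455433301219)) [ 0.46954049 -0.2255014   0.17      ] [ 0.46711115 -0.23003683  0.17      ]
marker [ 0.44801561 -0.14625668  0.125     ]
hole [ 0.46927739 -0.22783522  0.08      ] [ 0.44826053 -0.15064525  0.08      ] y dir [-0.26271069  0.96487465  0.        ]
```

```bash
cat >> h.py <<'E'
PX=np.array([.388,.922,0]);PX/=np.linalg.norm(PX);PY=np.array([-PX[1],PX[0],0]);Z=np.array([0,0,1.])
PC=np.array([.478,.190,0])
def packgrasp(back=0,tilt=30,dx=.010,ztcp=.010):
    a=np.radians(tilt); z=-np.cos(a)*Z-np.sin(a)*PX
    G=PC+dx*PX; p=G+z*((ztcp-.020)/z[2])   # crosses the pack axis at z=.020
    return p-back*z, tool(z,PY)
E
python3 -c "
from h import *
rel(*packgrasp(.12)); print(packgrasp(.12)[0])"
```

```text
turn [ 11.6  28.5 -43. ] shift [-0.5603  0.5815  0.1009]
[0.50291206 0.24919825 0.09392305]
```

```bash
python3 -m creep '[[[12,28,-43],[-0.56,0.58,-0.03],1],[[12,28,-43],[-0.56,0.58,-0.03],1],[[12,28,-43],[-0.56,0.58,-0.03],1],[[12,28,-43],[-0.56,0.58,-0.03],1],[[12,28,-43],[-0.56,0.58,-0.03],1]]'
python3 -c "
from h import *
rel(*packgrasp(.12))"
```

```text
clock: 0.72
eef_pos: [0.321, -0.2313, 0.2053]
ee_rot: [1.456, -2.283, 0.39]
ft_force: [2.6, 0.1, 0.3]
opening: 0.0855
grip_force: 0.0
turn [ 0.   1.6 -2.1] shift [-0.5035  0.0374 -0.1463]
```

```bash
python3 -m creep '[[[0,1.6,-2],[-0.504,0.037,-0.146],1],[[0,1.6,-2],[-0.504,0.037,-0.146],1],[[0,1.6,-2],[-0.504,0.037,-0.146],1],[[0,1.6,-2],[-0.504,0.037,-0.146],1],[[0,1.6,-2],[-0.504,0.037,-0.146],1]]'
python3 -m creep '[[[0,0,0],[-0.25,0.02,-0.06],1],[[0,0,0],[-0.25,0.02,-0.06],1],[[0,0,0],[-0.25,0.02,-0.06],1],[[0,0,0],[-0.25,0.02,-0.06],1],[[0,0,0],[-0.25,0.02,-0.06],1]]'
python3 -c "
from h import *
rel(*packgrasp(.12))"
```

```text
clock: 1.35
eef_pos: [0.4307, 0.0543, 0.1387]
ee_rot: [1.475, -2.236, 0.394]
ft_force: [1.4, 0.1, 0.1]
opening: 0.0853
grip_force: 0.0
clock: 1.98
eef_pos: [0.5085, 0.2891, 0.0624]
ee_rot: [1.475, -2.23, 0.394]
ft_force: [-0.8, -0.3, 0.1]
opening: 0.085
grip_force: 0.0
turn [ 0.3 -0.2 -0.2] shift [ 0.0495 -0.0104 -0.0078]
```

```bash
python3 -m creep '[[[0.3,-0.2,-0.2],[0.05,-0.010,-0.008],1],[[0.3,-0.2,-0.2],[0.05,-0.010,-0.008],1],[[0.3,-0.2,-0.2],[0.05,-0.010,-0.008],1]]'
python3 - <<'E'
from h import *
rel(*packgrasp(.0))
from cell import imaging
out=[]
for n in('side','top'):
    d=imaging.read_camera(n);pickle.dump(d,open(n+'1.pkl','wb'));u=proj(d,PC+[0,0,.05]).astype(int);x,y=max(u[0]-50,0),max(u[1]-75,0)
    im=d['color'][y:y+150,x:x+100]; print(n,x,y); out.append(cv2.resize(im,(400,600),interpolation=cv2.INTER_CUBIC))
cv2.imwrite('pics/pre.png',np.hstack(out))
E
```

```text
clock: 2.35
eef_pos: [0.5028, 0.2463, 0.099]
ee_rot: [1.482, -2.238, 0.395]
ft_force: [-0.6, 0.6, -1.0]
opening: 0.0857
grip_force: 0.0
turn [-0.1  0.4 -0.2] shift [-0.0041  0.0012  0.1231]
side 137 86
top 137 162
```

View pics/pre.png

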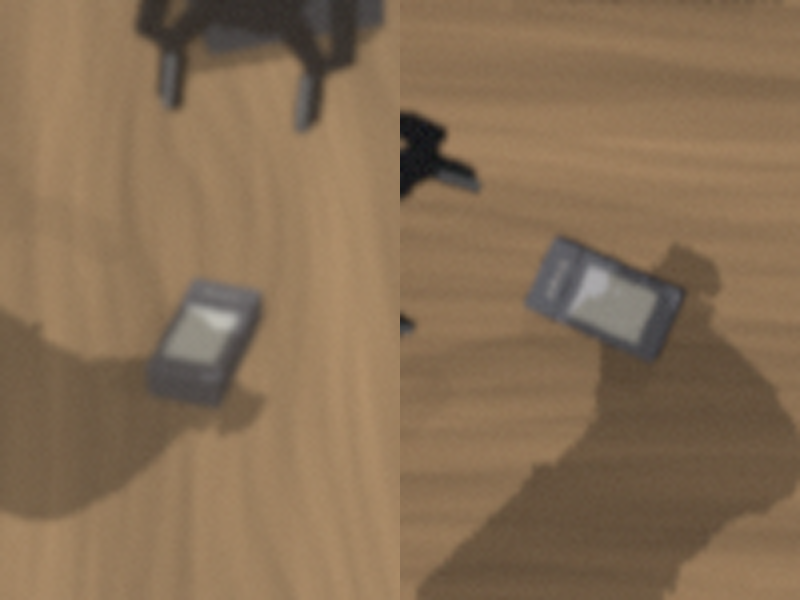

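The fingertips straddle the pack's axis (top crop: tips at about (475,185) and (410,325), pack centre at (605,298)), so I'll descend and close.

```bash
python3 -m creep '[[[0,0.4,-0.2],[-0.004,0.001,0.05],1],[[0,0.4,-0.2],[-0.004,0.001,0.09],1],[[0,0.4,-0.2],[-0.004,0.001,0.11],1],[[0,0.4,-0.2],[-0.004,0.001,0.121],1],[[0,0.4,-0.2],[-0.004,0.001,0.121],1]]'
python3 -c "
from h import *
rel(*packgrasp(.0))"
python3 -m creep '[[[0,0,0],[0,0,0],0.6],[[0,0,0],[0,0,0],0],[[0,0,0],[0,0,0],0],[[0,0,0],[0,0,0],0],[[0,0,0],[0,0,0],0]]'
```

```text
clock: 3.08
eef_pos: [0.4802, 0.1949, -0.0087]
ee_rot: [1.483, -2.228, 0.4]
ft_force: [-0.1, -0.5, -0.1]
opening: 0.0855
grip_force: 0.0
turn [-0.1 -0.1  0.1] shift [0.0004 0.0001 0.0017]
clock: 3.7
eef_pos: [0.4812, 0.1961, -0.0073]
ee_rot: [1.485, -2.231, 0.4]
ft_force: [-1.1, 2.5, 5.6]
opening: 0.0489
grip_force: 60.8
```

```bash
python3 -m creep '[[[0,0,0],[-0.03,0,-0.05],0],[[0,0,0],[-0.06,0,-0.1],0],[[0,0,0],[-0.06,0,-0.1],0]]'
cat >> h.py <<'E'
R0=tool(-np.cos(np.pi/6)*Z-np.sin(np.pi/6)*PX,PY)
OFF=R0.inv().apply(np.array([.478,.190,.014])-[.4812,.1961,-.0073])  # pack centre in tool frame
Rpack0=Ro.from_matrix(np.c_[PX,PY,Z])
def stood(c,az,up=1.):
    x=np.array([np.cos(az),np.sin(az),0]); y=np.cross(Z,x)
    Rp=Ro.from_rotvec(-up*np.pi/2*y)*Ro.from_matrix(np.c_[x,y,Z])
    R=Rp*Rpack0.inv()*R0
    return np.array(c)-R.apply(OFF),R
E
python3 -c "
from h import *
print(OFF)
rel(*stood([.50,.19,.12],np.radians(25),0.)); rel(*stood([.50,.19,.12],np.radians(25)))"
```

```text
clock: 4.08
eef_pos: [0.522, 0.2936, 0.049]
ee_rot: [1.489, -2.235, 0.399]
ft_force: [0.8, -0.6, -2.4]
opening: 0.0487
grip_force: 62.3
[ 0.01659409  0.00058342 -0.01501452]
turn [-21.3   0.4  36.7] shift [ 0.1109 -0.0248  0.0061]
turn [ 12.  -85.1  45.3] shift [ 0.1156 -0.0346 -0.0236]
```

```bash
python3 -m creep '[[[-21,0.4,37],[0.11,-0.025,0.006],0],[[-21,0.4,37],[0.11,-0.025,0.006],0],[[-21,0.4,37],[0.11,-0.025,0.006],0],[[-21,0.4,37],[0.11,-0.025,0.006],0],[[-21,0.4,37],[0.11,-0.025,0.006],0]]'
python3 -c "
from h import *
rel(*stood([.50,.19,.12],np.radians(25)))"
```

```text
clock: 4.7
eef_pos: [0.5053, 0.1872, 0.0975]
ee_rot: [0.553, -2.563, 0.161]
ft_force: [0.2, 0.2, -3.1]
opening: 0.0481
grip_force: 63.1
turn [ -0.7 -90.3  -0.4] shift [-0.0004  0.0041 -0.0343]
```

```bash
python3 -m creep '[[[0,-45,0],[0,0.004,-0.017],0],[[0,-45,0],[0,0.004,-0.017],0],[[0,-45,0],[0,0.004,-0.017],0],[[0,-45,0],[0,0.004,-0.017],0],[[0,-45,0],[0,0.004,-0.017],0]]'
python3 -c "
from h import *
rel(*stood([.50,.19,.12],np.radians(25)))"
```

```text
clock: 5.32
eef_pos: [0.5043, 0.1928, 0.1093]
ee_rot: [-0.627, 2.824, 0.064]
ft_force: [0.5, 0.5, -3.5]
opening: 0.0484
grip_force: 64.2
turn [ -0.5 -45.6   0.4] shift [-0.0201 -0.0014 -0.013 ]
```

```bash
python3 -m creep '[[[-0.5,-45.5,0.4],[-0.02,-0.001,-0.013],0],[[-0.5,-45.5,0.4],[-0.02,-0.001,-0.013],0],[[-0.5,-45.5,0.4],[-0.02,-0.001,-0.013],0],[[-0.5,-45.5,0.4],[-0.02,-0.001,-0.013],0],[[-0.5,-45.5,0.4],[-0.02,-0.001,-0.013],0]]'
python3 - <<'E'
from h import *
rel(*stood([.50,.19,.12],np.radians(25)))
rel(*stood([.50,.19,.056],np.radians(25)))
from cell import imaging
out=[]
for n in('side','top'):
    d=imaging.read_camera(n);pickle.dump(d,open(n+'2.pkl','wb'));u=proj(d,np.array([.5,.19,.12])).astype(int);x,y=max(u[0]-40,0),max(u[1]-60,0)
    im=d['color'][y:y+120,x:x+80]; print(n,x,y); out.append(cv2.resize(im,(400,600),interpolation=cv2.INTER_CUBIC))
cv2.imwrite('pics/up.png',np.hstack(out))
E
```

```text
clock: 5.95
eef_pos: [0.5583, 0.1601, 0.2035]
ee_rot: [-0.541, 2.304, -0.005]
ft_force: [2.2, 0.1, -0.4]
opening: 0.0487
grip_force: 64.5
turn [ -7.7 -16.6   6. ] shift [0.0616 0.0621 0.0344]
turn [ -7.7 -16.6   6. ] shift [0.1051 0.0726 0.0801]
side 153 80
top 142 170
```

View pics/up.png

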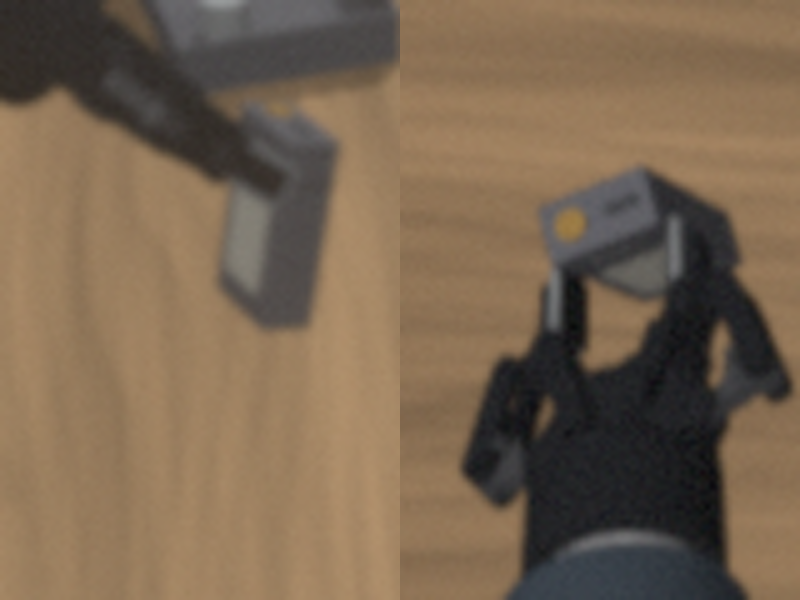

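The pack is held with its brass contact end up (top crop, contact at (570,222), slot at (620,203)). It is about 17° short of upright because the arm stopped short of the pose, so I'll check the joints.

Run:
```python
from h import *
from cell import arm
s=arm.get_state();print(s['joint_positions'].round(3),s['qd'].round(2));R=Ro.from_rotvec(s['ee_rot']).as_matrix();print(R.round(3),s['eef_pos'])
rp=Ro.from_rotvec(s['ee_rot'])*R0.inv()*Rpack0; print(rp.as_matrix().round(3), s['eef_pos']+Ro.from_rotvec(s['ee_rot']).apply(OFF))
```

```text
[ 0.44  -0.178 -0.952  1.349 -0.154 -2.835] [ 0.04  0.04  0.05 -0.25 -0.06  0.11]
[[-0.625 -0.381  0.682]
 [-0.385  0.91   0.156]
 [-0.68  -0.165 -0.715]] [0.55737466 0.15907296 0.20330602]
[[ 0.2   -0.381 -0.903]
 [ 0.255  0.91  -0.327]
 [ 0.946 -0.165  0.279]] [0.53655101 0.1508814  0.20266249]
```

```bash
python3 -c "
from h import *
rel(*stood([.50,.19,.14],np.radians(75),.5))"
```

```text
turn [-33.4  22.2 -41.5] shift [0.063  0.0773 0.0251]
```

```bash
python3 -m creep '[[[0,28,0],[0,0,0],0],[[0,28,0],[0,0,0],0],[[0,28,0],[0,0,0],0]]'
python3 -c "
from h import *
rel(*stood([.50,.19,.14],np.radians(75),.5))
from cell import arm;print(arm.get_state()['joint_positions'])"
```

```text
clock: 6.42
eef_pos: [0.5628, 0.1548, 0.2056]
ee_rot: [-0.53, 2.572, -0.129]
ft_force: [4.4, -4.3, 0.4]
opening: 0.0484
grip_force: 64.4
turn [-29.2   6.8 -46.8] shift [0.059  0.0839 0.0378]
[ 0.74342204 -0.03850487 -0.51356098  0.50281408 -0.75513393 -2.21867487]
```

```bash
python3 -m creep '[[[-29,7,-47],[0.059,0.084,0.038],0],[[-29,7,-47],[0.059,0.084,0.038],0],[[-29,7,-47],[0.059,0.084,0.038],0],[[-29,7,-47],[0.059,0.084,0.038],0],[[-29,7,-47],[0.059,0.084,0.038],0]]'
python3 -c "
from h import *
rel(*stood([.50,.19,.14],np.radians(75),.5))
rel(*stood([.50,.19,.12],np.radians(75),1))
from cell import arm;print(arm.get_state()['joint_positions'])"
```

```text
clock: 7.05
eef_pos: [0.5082, 0.21, 0.1307]
ee_rot: [-1.589, 2.397, 0.16]
ft_force: [0.2, -0.8, -2.6]
opening: 0.0487
grip_force: 64.1
turn [-5.1  0.8 -7.2] shift [0.002  0.002  0.0002]
turn [ -7.7 -44.1  -4.8] shift [0.0015 0.0023 0.0034]
[ 0.59436223  0.122851   -0.21489541 -0.12935555 -0.97323117 -0.9352319 ]
```

```bash
python3 -m creep '[[[-8,-44,-5],[0.0015,0.002,0.003],0],[[-8,-44,-5],[0.0015,0.002,0.003],0],[[-8,-44,-5],[0.0015,0.002,0.003],0],[[-8,-44,-5],[0.0015,0.002,0.003],0],[[-8,-44,-5],[0.0015,0.002,0.003],0]]'
python3 -c "
from h import *
rel(*stood([.50,.19,.12],np.radians(75),1))
from cell import arm;print(arm.get_state()['joint_positions'])"
```

```text
clock: 7.68
eef_pos: [0.5092, 0.2096, 0.1297]
ee_rot: [-1.333, 1.733, 0.766]
ft_force: [-1.0, 0.5, -5.1]
opening: 0.0486
grip_force: 64.9
turn [-0.3  0.3  0.3] shift [0.0025 0.0032 0.0014]
[-0.146099    0.29386262 -0.21772938 -1.15551312 -1.22969359  0.41489028]
```

```bash
python3 -c "
from h import *
rel(*stood([.50,.19,.053],np.radians(75),1))"
```

```text
turn [-0.3  0.3  0.3] shift [0.0607 0.0037 0.0346]
```

```bash
python3 -m creep '[[[0,0,0],[0.03,0.004,0.017],0],[[0,0,0],[0.05,0.004,0.028],0],[[0,0,0],[0.061,0.004,0.035],0],[[0,0,0],[0.061,0.004,0.035],0]]'
python3 -c "
from h import *
rel(*stood([.50,.19,.048],np.radians(75),1))"
```

```text
clock: 8.18
eef_pos: [0.5044, 0.21, 0.0573]
ee_rot: [-1.333, 1.744, 0.768]
ft_force: [0.2, 0.2, -2.4]
opening: 0.0484
grip_force: 65.2
turn [-0.2 -0.1 -0.1] shift [ 0.0017 -0.0015  0.002 ]
```

```bash
python3 -m creep '[[[0,0,0],[0.0009,0,0.0005],0],[[0,0,0],[0.0009,0,0.0005],0]]';python3 -m creep '[[[0,0,0],[0.0009,0,0.0005],0],[[0,0,0],[0.0009,0,0.0005],0]]';python3 -m creep '[[[0,0,0],[0.0009,0,0.0005],0],[[0,0,0],[0.0009,0,0.0005],0]]'
```

```text
clock: 8.43
eef_pos: [0.5054, 0.2093, 0.0578]
ee_rot: [-1.334, 1.742, 0.765]
ft_force: [0.7, 0.7, -2.6]
opening: 0.0485
grip_force: 65.1
clock: 8.68
eef_pos: [0.505, 0.2091, 0.0561]
ee_rot: [-1.333, 1.744, 0.766]
ft_force: [0.3, 0.1, -3.0]
opening: 0.0484
grip_force: 65.1
clock: 8.93
eef_pos: [0.5049, 0.209, 0.0547]
ee_rot: [-1.332, 1.744, 0.766]
ft_force: [-0.1, -0.9, -2.7]
opening: 0.048
grip_force: 65.1
```

```bash
python3 -m creep '[[[0,0,0],[0.0009,0,0.0005],0],[[0,0,0],[0.0009,0,0.0005],0]]';python3 -m creep '[[[0,0,0],[0.0009,0,0.0005],0],[[0,0,0],[0.0009,0,0.0005],0]]'
python3 - <<'E'
from h import *
rel(*stood([.50,.19,.048],np.radians(75),1))
from cell import imaging
out=[]
for n in('side','top'):
    d=imaging.read_camera(n);pickle.dump(d,open(n+'3.pkl','wb'));u=proj(d,np.array([.5,.19,.05])).astype(int);x,y=max(u[0]-30,0),max(u[1]-45,0)
    im=d['color'][y:y+90,x:x+60]; print(n,x,y); out.append(cv2.resize(im,(400,600),interpolation=cv2.INTER_CUBIC))
cv2.imwrite('pics/set.png',np.hstack(out))
E
```

```text
clock: 9.18
eef_pos: [0.5051, 0.2092, 0.0544]
ee_rot: [-1.332, 1.743, 0.766]
ft_force: [-0.5, -1.6, 2.0]
opening: 0.048
grip_force: 65.6
clock: 9.43
eef_pos: [0.5053, 0.2095, 0.0544]
ee_rot: [-1.332, 1.741, 0.767]
ft_force: [-2.9, -2.8, 8.5]
opening: 0.0482
grip_force: 66.2
turn [-0.3  0.  -0. ] shift [-0.0009 -0.0005  0.0007]
side 165 115
top 157 183
```

View pics/set.png

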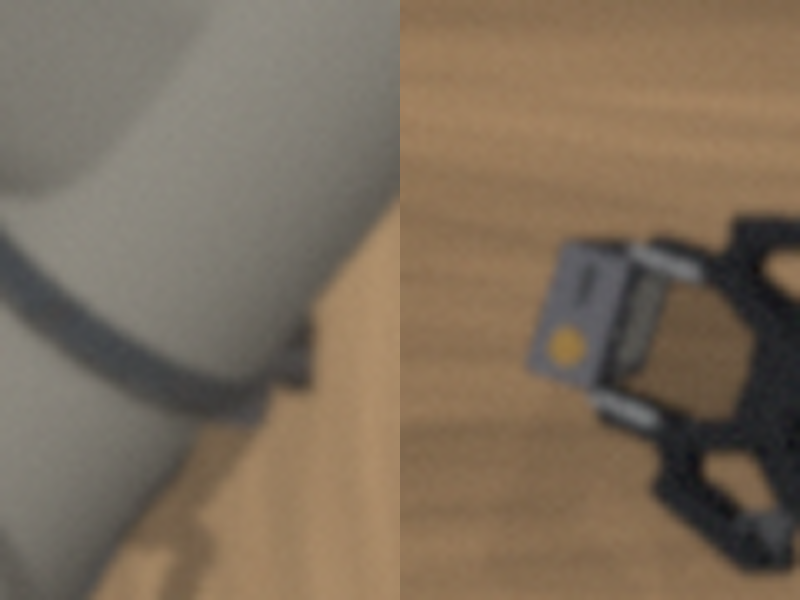

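The pack stands on the desk (wrist force changed to +8.5 N at the expected 48 mm), with the brass contact visible from above at (567,345). I'll release and back off.

```bash
python3 -m creep '[[[0,0,0],[-0.0009,0,-0.0005],0.6],[[0,0,0],[-0.0009,0,-0.0005],0.7],[[0,0,0],[-0.0009,0,-0.0005],0.85],[[0,0,0],[-0.0009,0,-0.0005],0.9],[[0,0,0],[-0.0009,0,-0.0005],0.9]]'
python3 -m creep '[[[0,0,0],[0,0,-0.01],0.9],[[0,0,0],[0,0,-0.03],0.9],[[0,0,0],[0,0,-0.06],0.9],[[0,0,0],[0,0,-0.1],1],[[0,0,0],[0,0,-0.13],1]]'
python3 - <<'E'
from h import *
from cell import arm
# probe grasp: tool down, close along stand x
for sg in(1,-1):
    x=np.array([.965,.263,0])*sg
    rel(np.array([.468,-.228,.25]),tool(-Z,x))
E
```

```text
clock: 10.15
eef_pos: [0.505, 0.209, 0.0537]
ee_rot: [-1.332, 1.744, 0.766]
ft_force: [-0.4, -0.1, -0.5]
opening: 0.077
grip_force: 0.0
clock: 10.78
eef_pos: [0.4747, 0.0982, 0.1203]
ee_rot: [-1.333, 1.745, 0.764]
ft_force: [0.4, -0.1, -0.3]
opening: 0.0853
grip_force: 0.0
turn [ 75.9  20.9 132. ] shift [ 0.047  -0.0802 -0.3386]
turn [-16.1  58.3 -27.7] shift [ 0.047  -0.0802 -0.3386]
```

```bash
python3 -c "
from h import *
x=-np.array([.965,.263,0])
rel(np.array([.43,-.03,.28]),tool(-Z,x))"
```

```text
turn [-16.1  58.3 -27.7] shift [-0.07    0.0088 -0.1974]
```

```bash
python3 -m creep '[[[0,0,0],[-0.02,0.003,-0.06],1],[[0,0,0],[-0.04,0.006,-0.12],1],[[-16,58,-28],[-0.07,0.009,-0.197],1],[[-16,58,-28],[-0.07,0.009,-0.197],1],[[-16,58,-28],[-0.07,0.009,-0.197],1]]'
python3 - <<'E'
from h import *
x=-np.array([.965,.263,0])
rel(np.array([.468,-.228,.25]),tool(-Z,x))
from cell import arm;print(arm.get_state()['joint_positions'].round(2))
E
```

```text
clock: 11.4
eef_pos: [0.4311, -0.0308, 0.2816]
ee_rot: [-1.904, 1.878, 0.437]
ft_force: [0.2, 0.4, -2.4]
opening: 0.0851
grip_force: 0.0
turn [ -8.7  29.7 -14.1] shift [ 0.1872 -0.0359 -0.0701]
[-0.24  0.07  0.16 -0.54 -1.69  0.19]
```

```bash
python3 -m creep '[[[-9,30,-14],[0.187,-0.036,-0.07],1],[[-9,30,-14],[0.187,-0.036,-0.07],1],[[-9,30,-14],[0.187,-0.036,-0.07],1],[[-9,30,-14],[0.187,-0.036,-0.07],1],[[-9,30,-14],[0.187,-0.036,-0.07],1]]'
python3 - <<'E'
from h import *
x=-np.array([.965,.263,0])
rel(np.array([.468,-.228,.25]),tool(-Z,x))
from cell import imaging
ds={}
out=[]
for n in('side','top'):
    d=imaging.read_camera(n);pickle.dump(d,open(n+'4.pkl','wb'));u=proj(d,np.array([.5,.19,.05])).astype(int);x,y=max(u[0]-30,0),max(u[1]-22,0)
    print(n,x,y); a=cv2.resize(d['color'][y:y+45,x:x+60],(400,300),interpolation=cv2.INTER_CUBIC)
    u=proj(d,np.array([.468,-.228,.15])).astype(int);x,y=u[0]-40,u[1]-30;print(x,y)
    b=cv2.resize(d['color'][y:y+60,x:x+80],(400,300),interpolation=cv2.INTER_CUBIC);out.append(np.hstack([a,b]))
cv2.imwrite('pics/p4.png',np.vstack(out))
E
```

```text
clock: 12.02
eef_pos: [0.467, -0.224, 0.2449]
ee_rot: [2.493, -1.905, -0.018]
ft_force: [-0.6, 0.4, -0.2]
opening: 0.0854
grip_force: 0.0
turn [ 0.6  0.4 -0. ] shift [ 0.0041  0.0002 -0.0052]
side 165 138
146 244
top 157 206
315 219
```

View pics/p4.png

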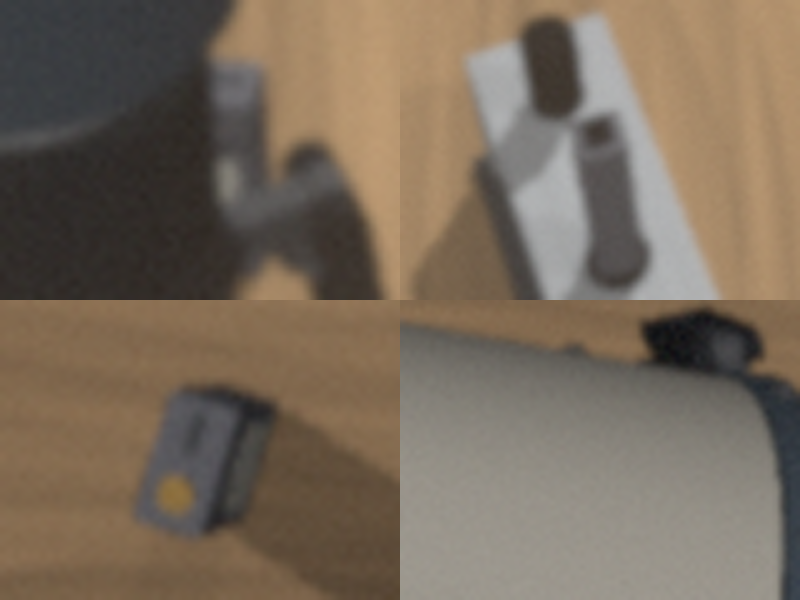

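The pack stands free with the brass contact at top crop (175,495), and the probe still hangs in the stand. Descending on the probe.

Run:
```python
from h import *
d=pickle.load(open('top4.pkl','rb'))
print('contact',atz(d,(157+175.5/6.667-.5,206+195.5/6.667-.5),.097))
d0=pickle.load(open('top0.pkl','rb'))
rel(np.array([.469,-.228,.112]),tool(-Z,-np.array([.965,.263,0])))
from cell import arm;print(arm.get_state()['joint_positions'].round(2))
```

```text
contact [0.4868566  0.19245915 0.097     ]
turn [ 0.5  0.3 -0. ] shift [ 0.0051 -0.0015  0.1336]
[-0.15  0.19  0.15 -0.   -1.54  0.41]
```

```bash
python3 -m creep '[[[0.5,0.3,0],[0.005,-0.0015,0.03],1],[[0.5,0.3,0],[0.005,-0.0015,0.07],1],[[0.5,0.3,0],[0.005,-0.0015,0.11],1],[[0.5,0.3,0],[0.005,-0.0015,0.133],1],[[0.5,0.3,0],[0.005,-0.0015,0.133],1]]'
python3 -c "
from h import *
rel(np.array([.469,-.228,.112]),tool(-Z,-np.array([.965,.263,0])))"
python3 -m creep '[[[0,0,0],[0,0,0],0.6],[[0,0,0],[0,0,0],0.4],[[0,0,0],[0,0,0],0.3],[[0,0,0],[0,0,0],0.2],[[0,0,0],[0,0,0],0.1]]'
python3 -m creep '[[[0,0,0],[0,0,0],0],[[0,0,0],[0,0,0],0],[[0,0,0],[0,0,0],0],[[0,0,0],[0,0,0],0]]'
```

```text
clock: 12.75
eef_pos: [0.468, -0.228, 0.1111]
ee_rot: [2.495, -1.906, -0.005]
ft_force: [-0.6, -0.8, 0.4]
opening: 0.0855
grip_force: 0.0
turn [0.2 0.1 0. ] shift [ 0.0003 -0.001  -0.0009]
clock: 13.38
eef_pos: [0.4694, -0.2287, 0.1125]
ee_rot: [2.497, -1.903, 0.001]
ft_force: [-0.5, 0.0, 3.3]
opening: 0.0167
grip_force: 59.1
clock: 13.88
eef_pos: [0.4695, -0.2287, 0.1125]
ee_rot: [2.497, -1.903, 0.001]
ft_force: [-2.3, -0.2, 4.9]
opening: 0.017
grip_force: 59.3
```

```bash
python3 -m creep '[[[0,0,0],[0,0,-0.02],0],[[0,0,0],[0,0,-0.06],0],[[0,0,0],[0,0,-0.11],0],[[0,0,0],[0,0,-0.15],0],[[0,0,0],[0,0,-0.15],0]]'
python3 - <<'E'
from h import *
rel(np.array([.42,.05,.27]),tool(-Z,-np.array([.965,.263,0])))
from cell import imaging
out=[]
for n in('side','top'):
    d=imaging.read_camera(n);pickle.dump(d,open(n+'5.pkl','wb'));u=proj(d,np.array([.469,-.228,.22])).astype(int);x,y=max(u[0]-50,0),max(u[1]-75,0)
    im=d['color'][y:y+150,x:x+100]; print(n,x,y); out.append(cv2.resize(im,(400,600),interpolation=cv2.INTER_CUBIC))
cv2.imwrite('pics/probe.png',np.hstack(out))
E
```

```text
clock: 14.5
eef_pos: [0.4712, -0.2285, 0.2648]
ee_rot: [-2.498, 1.904, -0.009]
ft_force: [0.2, -0.7, -0.8]
opening: 0.0168
grip_force: 58.7
turn [-0.2 -0.2  0.1] shift [-0.2821 -0.0245 -0.0061]
side 133 177
top 313 177
```

View pics/probe.png

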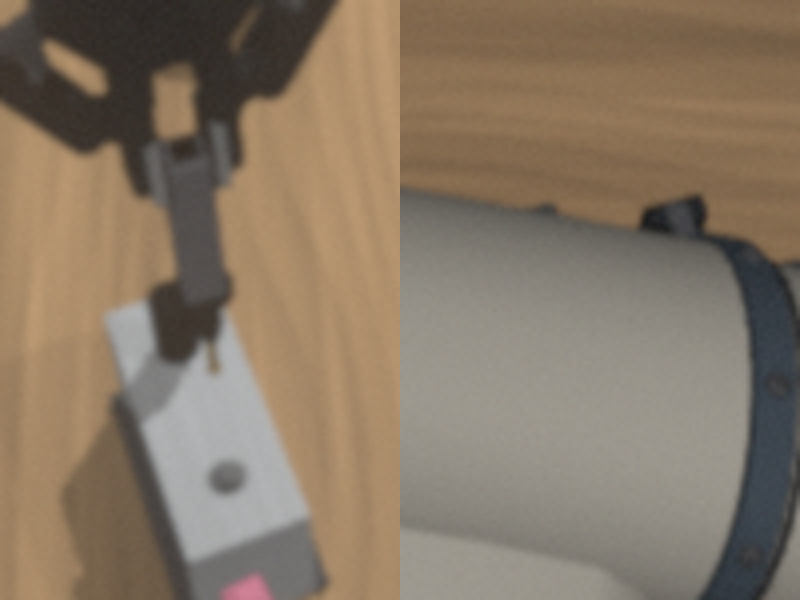

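Run:
```python
from h import *
from cell import arm
d=pickle.load(open('side5.pkl','rb'));s=arm.get_state();p=s['eef_pos'];print(p)
for n,dz in(('point',-.0925),('collar bottom',-.0325),('top',.0575),('tcp',0),('grasp',.019)):
    u=proj(d,p+[0,0,dz]);print(n,((u-[133,177]+.5)*4).round(0))
```

```text
[ 0.46954861 -0.22765222  0.26097558]
point [215. 370.]
collar bottom [203. 291.]
top [181. 151.]
tcp [196. 244.]
grasp [191. 215.]
```

The probe is lifted clear with its tip at crop (214,372), matching the predicted (215,370), so it hangs as modelled. Moving over the contact.

```bash
python3 -c "
from h import *
rel(np.array([.4875,.1927,.245]),tool(-Z,-np.array([.965,.263,0])))"
```

```text
turn [0.1 0.  0.1] shift [-0.4005 -0.1288  0.016 ]
```

```bash
python3 -m creep '[[[0,0,0],[-0.03,-0.01,0],0],[[0,0,0],[-0.08,-0.026,0],0],[[0,0,0],[-0.13,-0.042,0],0],[[0,0,0],[-0.18,-0.058,0],0],[[0,0,0],[-0.23,-0.074,0],0]]'
python3 -m creep '[[[0,0,0],[-0.05,-0.016,0.005],0],[[0,0,0],[-0.10,-0.032,0.01],0],[[0,0,0],[-0.14,-0.045,0.015],0],[[0,0,0],[-0.165,-0.053,0.016],0],[[0,0,0],[-0.165,-0.053,0.016],0]]'
python3 -c "
from h import *
rel(np.array([.4875,.1927,.245]),tool(-Z,-np.array([.965,.263,0])))"
```

```text
clock: 15.22
eef_pos: [0.4789, 0.0149, 0.2598]
ee_rot: [2.496, -1.902, -0.004]
ft_force: [1.5, -0.2, -0.7]
opening: 0.017
grip_force: 58.7
clock: 15.85
eef_pos: [0.4863, 0.1877, 0.2428]
ee_rot: [2.496, -1.898, -0.004]
ft_force: [0.4, -0.3, -0.4]
opening: 0.0167
grip_force: 58.6
turn [ 0.3 -0.1  0.3] shift [-0.0045 -0.0025 -0.0022]
```

Now down to about 10 mm above the contact, then check by picture.

```bash
python3 -m creep '[[[0.3,-0.1,0.3],[-0.0045,-0.0025,0.015],0],[[0.3,-0.1,0.3],[-0.0045,-0.0025,0.03],0],[[0.3,-0.1,0.3],[-0.0045,-0.0025,0.043],0],[[0.3,-0.1,0.3],[-0.0045,-0.0025,0.043],0],[[0.3,-0.1,0.3],[-0.0045,-0.0025,0.043],0]]'
python3 - <<'E'
from h import *
from cell import imaging,arm
out=[]
for n in('side','top'):
    d=imaging.read_camera(n);pickle.dump(d,open(n+'6.pkl','wb'));p=arm.get_state()['eef_pos'];u=proj(d,np.array([.4875,.1927,.1])).astype(int);x,y=max(u[0]-25,0),max(u[1]-37,0)
    im=d['color'][y:y+75,x:x+50]; print(n,x,y,p); out.append(cv2.resize(im,(400,600),interpolation=cv2.INTER_CUBIC))
    for q in(p-[0,0,.0925],np.array([.4875,.1927,.097])): print(((proj(d,q)-[x,y]+.5)*8).round(0))
cv2.imwrite('pics/over.png',np.hstack(out))
E
```

```text
clock: 16.48
eef_pos: [0.4888, 0.1911, 0.2029]
ee_rot: [-2.49, 1.909, -0.003]
ft_force: [0.0, -0.2, -0.9]
opening: 0.0165
grip_force: 58.7
side 164 109 [0.48886104 0.19125502 0.2030413 ]
[209. 280.]
[207. 309.]
top 157 197 [0.48883645 0.19135871 0.20307103]
[206. 303.]
[210. 305.]
```

View pics/over.png

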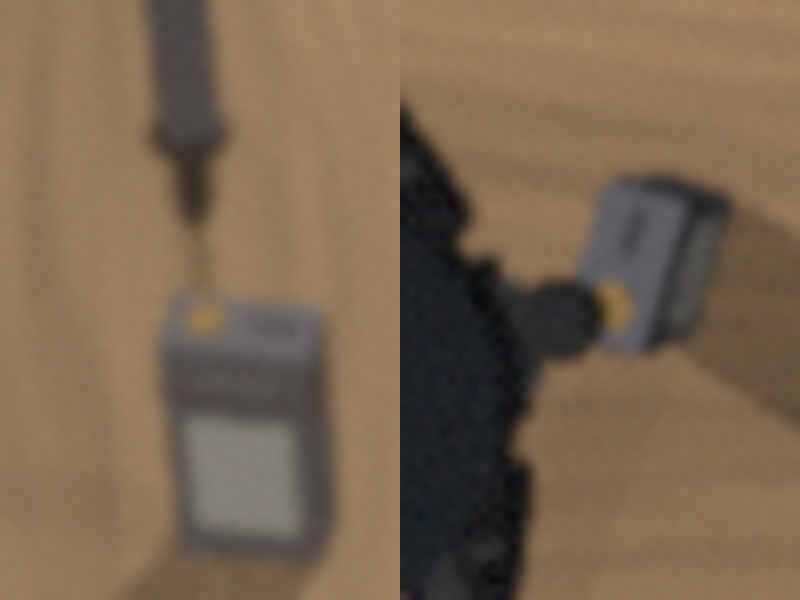

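The tip is at about (200,285) in the side crop and the contact at (206,320). In the top crop the contact is at (612,305), 2 px from its predicted place. I'll measure tip and contact more finely with code.

Run:
```python
from h import *
d=pickle.load(open('side6.pkl','rb'));im=d['color'].astype(int)
y0,x0=109,164
br=im[y0+24:y0+44,x0+19:x0+34]
print('sum');print(br.sum(2));print('R-B');print(br[:,:,2]-br[:,:,0])
```

```text
sum
[[364 333 288 215 161 148 181 253 326 361 368 377 368 360 360]
 [363 344 297 228 171 157 192 269 340 365 370 368 372 365 357]
 [365 353 314 256 191 174 213 290 348 376 370 366 368 357 354]
 [365 364 333 283 222 202 249 319 362 376 375 372 367 367 356]
 [369 362 352 319 274 260 289 340 370 370 377 371 370 367 360]
 [371 363 351 334 310 281 310 350 372 376 376 370 366 370 359]
 [377 365 356 341 322 301 307 351 364 379 376 372 372 366 365]
 [376 371 359 346 329 308 307 337 361 377 382 378 374 373 360]
 [374 372 364 350 336 303 300 335 362 375 377 376 374 369 364]
 [376 370 362 351 337 309 306 337 357 371 371 377 375 367 370]
 [376 367 362 352 330 314 302 331 367 368 378 378 369 367 366]
 [381 369 364 352 331 309 315 334 362 371 376 373 376 371 363]
 [383 364 352 338 328 323 329 336 351 365 370 370 364 366 361]
 [369 359 340 329 334 336 339 338 344 348 356 353 350 348 341]
 [377 355 332 322 332 340 345 347 341 341 332 329 327 327 325]
 [376 350 332 327 333 349 352 356 345 334 331 319 309 307 299]
 [356 338 320 329 332 345 351 348 333 326 323 311 294 287 282]
 [352 329 318 314 323 333
[... 429 characters left out ...]
54 57 60 61 59 60 59 58 57]
 [58 58 56 56 55 51 54 56 60 59 61 59 59 59 58]
 [59 59 58 56 52 51 53 57 59 60 59 59 58 59 57]
 [60 59 58 56 53 52 50 55 58 59 60 61 58 58 58]
 [59 59 57 55 54 53 54 57 59 58 60 61 59 60 57]
 [60 60 57 56 54 55 55 57 58 60 59 59 59 59 58]
 [61 59 54 52 49 50 52 55 56 58 59 58 58 58 58]
 [60 55 45 38 37 40 42 45 48 49 48 51 52 51 51]
 [60 51 34 22 23 32 39 41 37 32 30 30 32 34 36]
 [57 45 26 19 28 45 53 52 41 24 15 11 13 15 16]
 [52 39 22 22 42 61 69 66 51 27  9  4  5  6  8]
 [49 31 18 23 43 61 67 64 47 24  7  5  3  4  3]
 [43 22 11 14 29 40 45 42 29 13  5  2  1  4  3]
 [38 19  9  9 12 18 21 19 13  5  4  2  2  2  2]
 [40 19  8  5  6  8  8  7  6  3  3  3  2  4  3]]
```

```bash
python3 -c "
from h import *
rel(np.array([.4892,.1925,.1925]),tool(-Z,-np.array([.965,.263,0])))"
```

```text
turn [-0.3  0.1 -0.2] shift [-0.001  -0.0006  0.0106]
```

```bash
python3 -m creep '[[[-0.3,0.1,-0.2],[-0.001,-0.0006,0.005],0],[[-0.3,0.1,-0.2],[-0.001,-0.0006,0.01],0],[[-0.3,0.1,-0.2],[-0.001,-0.0006,0.01],0],[[-0.3,0.1,-0.2],[-0.001,-0.0006,0.01],0],[[-0.3,0.1,-0.2],[-0.001,-0.0006,0.01],0]]'
python3 -m creep '[[[0,0,0],[0,0,0.001],0],[[0,0,0],[0,0,0.002],0],[[0,0,0],[0,0,0.002],0],[[0,0,0],[0,0,0.002],0]]'
python3 -c "
from h import *
rel(np.array([.4892,.1925,.1835]),tool(-Z,-np.array([.965,.263,0])))"
```

```text
clock: 17.2
eef_pos: [0.4889, 0.1925, 0.1926]
ee_rot: [2.496, -1.906, -0.0]
ft_force: [0.9, 0.3, -1.2]
opening: 0.0169
grip_force: 58.7
clock: 17.7
eef_pos: [0.4888, 0.1924, 0.1904]
ee_rot: [2.496, -1.906, -0.0]
ft_force: [-0.3, -0.5, -1.4]
opening: 0.0169
grip_force: 58.7
turn [ 0.1 -0.   0. ] shift [ 0.     -0.0004  0.0069]
```

```bash
for i in 1; do python3 -m creep '[[[0,0,0],[0,0,0.001],0],[[0,0,0],[0,0,0.002],0],[[0,0,0],[0,0,0.002],0]]' | grep -E "pos|ft"; python3 -m creep '[[[0,0,0],[0,0,0.001],0],[[0,0,0],[0,0,0.001],0]]'| grep -E "pos|ft"; python3 -m creep '[[[0,0,0],[0,0,0.001],0],[[0,0,0],[0,0,0.001],0]]'| grep -E "pos|ft"; python3 -m creep '[[[0,0,0],[0,0,0.001],0],[[0,0,0],[0,0,0.001],0]]'| grep -E "pos|ft"; done
python3 - <<'E'
from cell import imaging,arm
import numpy as np
f=[]
for i in range(12): imaging.read_camera('side'); s=arm.get_state(); f.append(np.r_[s['ft_force'],s['eef_pos']])
print(np.mean(f,0).round(4),np.std(f,0).round(4))
E
```

```text
eef_pos: [0.4889, 0.1924, 0.1884]
ft_force: [0.2, 0.7, 0.0]
eef_pos: [0.4888, 0.1924, 0.1874]
ft_force: [0.1, 0.0, 0.5]
eef_pos: [0.4889, 0.1924, 0.1864]
ft_force: [-0.6, 0.2, 0.5]
eef_pos: [0.4888, 0.1924, 0.1854]
ft_force: [-0.6, -0.8, 0.4]
[0.1444 0.1349 0.6133 0.4888 0.1924 0.1854] [0.5931 0.496  0.4757 0.     0.     0.    ]
```

Force and geometry agree on about 4 mm of compression. I'll press 2 mm more and verify.

```bash
python3 -m creep '[[[0,0,0],[0,0,0.001],0],[[0,0,0],[0,0,0.002],0],[[0,0,0],[0,0,0.002],0]]' | grep -E "clock|pos|ft"
python3 - <<'E'
from h import *
from cell import imaging,arm
f=[]
for i in range(20): d=imaging.read_camera('side'); s=arm.get_state(); f.append(np.r_[s['ft_force'],s['eef_pos']])
print(np.mean(f,0).round(4),np.std(f,0).round(4))
t=imaging.read_camera('top');o=[]
for d in(d,t):
    x,y=np.maximum(proj(d,np.array([.4875,.1927,.1])).astype(int)-[25,37],0);o.append(cv2.resize(d['color'][y:y+75,x:x+50],(400,600),interpolation=cv2.INTER_CUBIC))
cv2.imwrite('pics/end.png',np.hstack(o))
E
```

```text
clock: 19.8
eef_pos: [0.4888, 0.1924, 0.1834]
ft_force: [-0.1, 0.4, 1.2]
[0.2141 0.1179 1.385  0.4888 0.1924 0.1834] [0.4481 0.4588 0.4588 0.     0.     0.    ]
```

View pics/end.png

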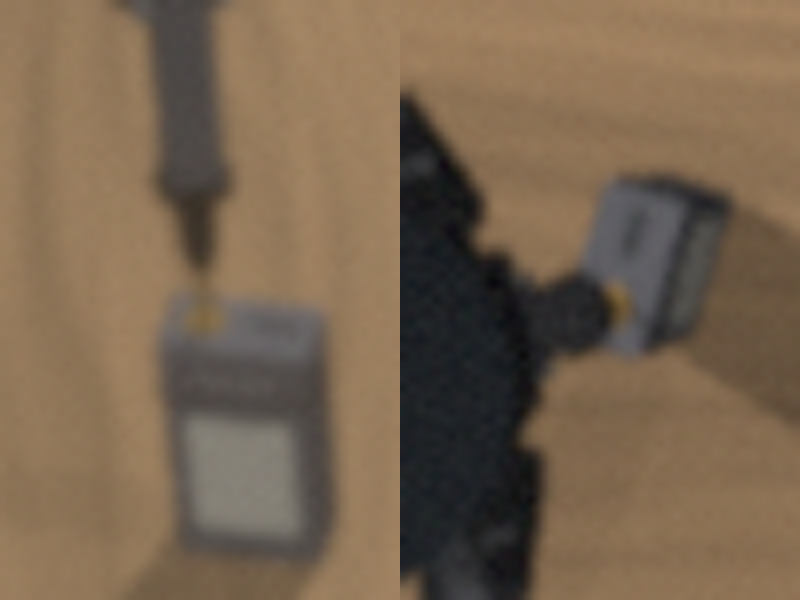

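The side crop shows the tip on the round contact at (205,315) with the pack upright, and a net force of about 2.2 N means roughly half-way compression. Handing in.

```bash
python3 -c "
from cell import arm; print(arm.close_job())"
```

```text
the job is handed in; nothing more can be done
None
```

The job is handed in: the pack stands free with its contacts up, and the probe is held upright on the round contact with its tip pressed in about 6 mm (estimated from arm height and wrist force); no verdict came back.

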